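# Fit the filter cell on the bare camera and hold it home

## Robot

A 6-joint arm with a two-finger parallel gripper is mounted at the origin on the work surface. World frame = base frame: x ahead of the robot, y to its left, z up, the work surface at z = 0. Lengths are in mm, angles in rad, forces in N, time in s.
With the tool pointing down it reaches from about 275 to 1000 mm from the base axis. Payload 8.4 kg.
Tool frame: the origin (TCP) lies on the centre line of the jaws, within the pads' length; the fingertips stand 17 mm ahead of it and the grasp point (between the pads) lies 2 mm behind it (r.tcp_to_tips is the z of the fingertips in the tool frame, in mm); z points along the fingers, y is the direction in which the jaws open and shut (so a half turn about z gives the same grasp; the last joint's range is limited). The gripper opens to 85 mm and grips with 20 to 120 N. Pads are 22 mm wide; open, the fingers measure 114 mm over their backs; the gripper's body (76 mm by 85 mm) begins 54 mm behind the grasp point. The pads swing forward as they close: fully open they stand 13 mm farther back than shut.
Start: joints at [1.26, 0.353, 1.633, -0, 1.155, -0.002], TCP at [189.946, 595.44, 248.281] pointing down, gripper open.
Joint ranges: [-2.63, 2.63], [-0.92, 2.1], [0.06, 2.66], [-1.3, 4.44], [0, 2.69], [-3.02, 3.02]. Speed limits (rad/s): [2.22, 2.22, 2.79, 3.14, 3.14, 3.14].

## Interface

Orientations are given as [roll, pitch, yaw] about the fixed x, y, z axes, in that order (R = Rz(yaw) Ry(pitch) Rx(roll)).
In Python, from rig import r, cams, job gives the robot as it stands.
- The arm moves only by the tool drive_tool, never from a script. Its argument "deltas" is a list of rows, each a list of 4 numbers: the shift along the tool's x, y, z in cm, then the turn about the tool's z in rad. In form: [[x, y, z, roll], ...]. A call has 1 to 12 rows; each row shifts and turns the commanded pose from where the row before left it, along the tool's axes as they then stand; what a row does not reach is not made up. A row lasts 1/12 s, in which the tool goes at most 41.7 mm and 7.16 degrees, less where a joint would pass 70% of its speed; a pose out of reach is approached as far as the arm can. A call with a gripper value outside its range is refused whole. "jaw" is the closure, from 0 (fully open) to 1 (shut), set as the call begins (left out, the last holds). The fingers move at their own pace and stop on an object; "force" is the grip in N (left out, the last holds). Time passes only in rows, so rows that do not move let the fingers close. It gives the time, the measured TCP pose, the force and the opening at its end, in the units of the state.
- r.sense(): the state, without advancing time (a new reading comes with each control period).
- cams.grab_frame(name): name is "side" or "top" or "wrist"; returns (picture, depth): 400x640x3 uint8, red, green, blue; 400x640 float32, mm along the optical axis (not along the pixel's ray), 0 where there is no reading.
- cams.camera_params(name): a dict with "fx", "fy", "cx", "cy" (pixels), "R" (3x3) and "t" (3): a world point X has camera coordinates R X + t. Camera axes: x right, y down, z forward; pixel columns grow to the right and rows downward; lengths in mm; the calibration is good to about 2 mm. The wrist camera is an equidistant fisheye: a pixel r from the principal point sees the ray r / f radians off the axis. A picture is of the moment at which its call begins: read the wrist's pose just before it. camera_params takes no time and is no camera call; for the wrist camera it gives the pose at the moment of the call.
- job.sign_off(): hands the job in, once; it reports no verdict.
The state is a dict: "clock": time; "qpos": joint angles; "qvel": joint speeds; "joint_efforts": joint torques, N m; "eef_pos": TCP position; "tcp_rot": TCP orientation; "contact_force": force on the tool from outside, world axes, zero at the start; "wrist_torque": the same for the moment, N m; "opening": opening from 0.0 (shut) to 1.0 (fully open).
Only numpy, scipy, OpenCV 4.12 (cv2) and the standard library are available. Lean on these libraries where they do the work, as an engineer would, in place of code of your own. Each camera call takes 0.05 s, during which the arm holds its last target. There are 200 camera calls.

## Task

Pull the cabinet's upper drawer out to its stop and leave it out, take the knurled black filter cell from it and set it, open side down, on the bare camera mount (the one of the three without a lens). Turn it until its hidden keyways drop over the pin, push it down fully home against the spring ring, and finish while still holding it there with the gripper: do not let go. Leave all other things where they are.

Things in the scene. Friction and masses are not known exactly. Their poses are not given: they have to be found in the camera images.
- cab_drawer0 (a joint): Slide of the upper one of two white drawers in a low grey desktop cabinet (220 deep, 260 wide, 134 mm high, open side towards the robot). 0 = shut, grows as the drawer is pulled out; its stop is at 0.150 m. Friction about 1 N and light damping; it stays where it is left.
- cab_drawer0_handle (a point): Middle of the upper drawer's handle, a level steel bar 120 mm long and 11 mm thick, 35 mm out from the drawer front, 35 mm below the cabinet's top (98 mm above the table). Axes are the cabinet's: the drawer pulls out along -x, the bar lies along y, z is up. The lower drawer has a like handle 55 mm lower.
- collar_center (a point): Centre (half-way up) of the filter cell: a black round collar with knurled rim and closed top with a grey glass disc, 54 mm across, 34 mm high, about 120 g. It stands open side down in the upper drawer, on its floor 77 mm above the table; the drawer's side walls rise 35 mm above that floor. z is its axis, up.
- collar: The same filter cell: origin at the centre of its lower rim. Below it has a bore 32.8 mm in diameter, 22 mm deep, with four equal keyways 90 degrees apart, 8.5 mm wide and as deep as the bore. They cannot be seen from outside, there is no mark, and their angle from the body's x axis is not given.
- mount_seat (a point): On the axis of the bare camera mount, at the level (75 mm above the table) of the collar's lower rim when fully home. It is one of three upright cameras 85 mm apart on an aluminium rail; the other two carry short black lenses (65 mm high). Its steel spigot, 29.8 mm in diameter, rises to 22 mm above this point; its top 6 mm taper to 18 mm diameter. z is up.
- mount_pin (a point): On the mount's axis, level with the upper edge of the pin, 12.5 mm above mount_seat: the 5 mm pin crosses the spigot and stands out on both sides to 22 mm from the axis. Its direction varies and is not given by this point's axes. The collar's rim rests on it here until a keyway pair is within about 0.1 rad of the pin (at most 45 degrees of turning away), then can go down.
- spring_ring (a joint): Sprung ring (47 mm across) around the bare spigot below the pin: 0 = up (its top 6 mm above mount_seat), grows as it is pushed down; 0.006 when the collar is fully home. It pushes back with about 4.5 N at first and about 10 N fully home, and lifts the collar if it is let go.
- smooth_ring_center (a point): Centre of a bystander: a smooth open aluminium ring, 42 mm across, 12 mm high, in the same drawer about 100 mm beside the collar.
- driver: Bystander: black-handled screwdriver lying on the table; origin on the table below its middle.
- post: Bystander: steel post 13 mm thick, 70 mm high, on a round foot of 36 mm; origin under its foot.
- jar: Bystander: white jar with black cap, 44 mm across, 60 mm high; origin under it.
- wipes: Bystander: cardboard box 70 x 90 x 50 mm; origin under it.
- cap: Bystander: flat black lens cap, 52 mm across, 9 mm high, lying on the table; origin under it.
- clampbar: Bystander: aluminium bar 90 x 30 x 12 mm with two holes, lying on the table; origin under it.

How it is judged:
By the outcome, as a careful person would: the job done as asked, in the order asked, and still so for the second after the job is handed in, while the arm keeps its last pose, push and grip.
It also fails if it takes over 64 s, if anything falls off the work surface, if the arm or the gripper's body presses on something with over 40 N, if the wrist force passes 120 N, or if a joint passes its speed limit or range.

## Working session

There is one attempt and no reset: what is moved stays moved. The work goes in short steps, Python scripts to look and compute and a tool call to move; the robot and the scene stay as the last step left them, time stands still between calls to the robot, and variables do not carry over. Pictures are saved under pics/ and viewed, about 8 in all and at most 12, crops included, and the job is handed in when it is done.

Besides the shell and the picture viewer there is one more tool, called as name(argument=value, ...), one argument or row to a line, values as JSON. drive_tool: Moves the arm, as the interface text tells. Its arguments: {"type":"object","properties":{"deltas":{"type":"array"},"jaw":{"type":"number"},"force":{"type":"number"}},"required":["deltas"]}

```bash
mkdir -p pics; ls; cat > h.py <<'E'
from rig import r, cams, job
import numpy as np, cv2
def grab(n, f=None):
    P=cams.camera_params(n); im,d=cams.grab_frame(n)
    if f: cv2.imwrite('pics/'+f,im[:,:,::-1])
    return P,im,d
def world(P,d):
    v,u=np.mgrid[0:d.shape[0],0:d.shape[1]]
    c=np.stack([(u-P['cx'])/P['fx']*d,(v-P['cy'])/P['fy']*d,d],-1)
    return (c-np.array(P['t']))@np.array(P['R'])
def st():
    s=r.sense(); print({k:np.round(s[k],3).tolist() for k in ('clock','qpos','eef_pos','tcp_rot','contact_force','opening')})
E
python3 - <<'E'
from h import *
st(); print(r.tcp_to_tips)
for n in ('top','side'):
    P,im,d=grab(n,n+'0.png'); np.savez(n+'0.npz',im=im,d=d,W=world(P,d)); print(n,P)
E
```

```text
pics
{'clock': 0.0, 'qpos': [1.26, 0.354, 1.634, -0.0, 1.155, -0.002], 'eef_pos': [189.816, 595.007, 247.565], 'tcp_rot': [-3.14, 0.0, 2.833], 'contact_force': [0.382, 0.195, 0.056], 'opening': 0.999}
17.0
top {'fx': 435.62590912408695, 'fy': 435.62590912408695, 'cx': 311.2051208388404, 'cy': 202.66080057897636, 'R': array([[-0.00852172, -0.99970364,  0.0228039 ],
       [-0.99697429,  0.006732  , -0.07743989],
       [ 0.07726342, -0.02339482, -0.9967362 ]]), 't': array([ -37.79512985,  600.66827452, 1006.32806721])}
side {'fx': 483.82473231172986, 'fy': 483.82473231172986, 'cx': 311.5189710280076, 'cy': 198.18868319963903, 'R': array([[ 0.86742652, -0.49731472, -0.01578954],
       [-0.37922675, -0.64024517, -0.66803682],
       [ 0.32211537,  0.58546066, -0.74396069]]), 't': array([-520.85715241,  268.0051521 , 1220.69149262])}
```

View pics/top0.png

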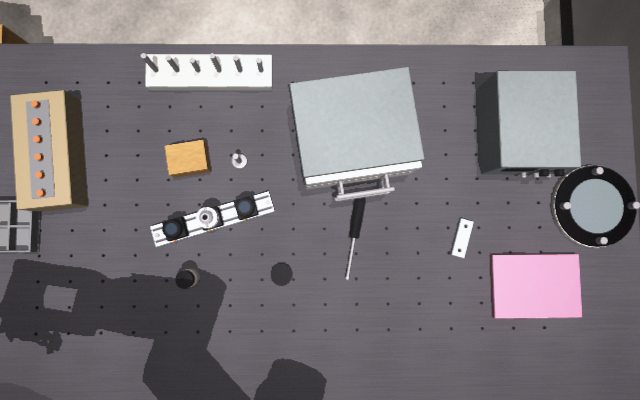

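View pics/side0.png

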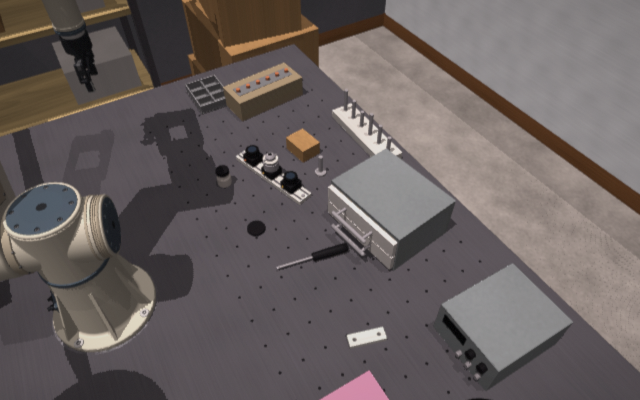

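The top picture shows the cabinet at (290–422, 68–187), its handles near (365,192), and the bare mount at (207,216) between two lenses at (173,229) and (245,207). The screwdriver lies at (355,235), in front of the handle. The side picture agrees with this layout.

```bash
python3 - <<'E'
from h import *
z=np.load('top0.npz'); W=z['W']; im=z['im']
H=W[...,2]
m=(H>122)&(H<150); m[:, :280]=0; m[:,430:]=0
pts=W[m][:,:2].astype(np.float32); rc=cv2.minAreaRect(pts); print('cab top',rc,np.median(H[m])); print(cv2.boxPoints(rc))
# handle: pts in z 88..108 in region
m=(H>85)&(H<110); m[:180]=0;m[215:]=0;m[:,:325]=0;m[:,405:]=0
p=W[m]; rc=cv2.minAreaRect(p[:,:2].astype(np.float32)); print('handle',rc,len(p),np.median(p[:,2])); print(cv2.boxPoints(rc))
for (u,v) in ((207,216),(173,229),(245,207)):
    q=W[v-14:v+15,u-14:u+15].reshape(-1,3); 
    t=q[(q[:,2]>58)&(q[:,2]<110)]; top=t[t[:,2]>np.percentile(t[:,2],95)-6]
    print('mount',u,v,len(t),t.mean(0).round(1),top.mean(0).round(1),top[:,2].max())
big=cv2.resize(im[170:270,130:290],None,fx=5,fy=5,interpolation=cv2.INTER_CUBIC); cv2.imwrite('pics/c1.png',big[:,:,::-1])
for n,(u,v) in dict(drv=(357,215),tip=(348,275),cap=(282,273),jar=(187,277),post=(239,160)).items(): print(n,W[v,u].round())
E
```

```text
cab top ((760.7413940429688, -139.9696044921875), (221.47650146484375, 260.52813720703125), 8.11299991607666) 134.3782937310679
[[ 632.72784   -26.637293]
 [ 669.49506  -284.55795 ]
 [ 888.75494  -253.30191 ]
 [ 851.98773     4.618744]]
handle ((629.1134643554688, -147.4989013671875), (40.5468635559082, 148.95909118652344), 7.189717769622803) 389 102.89784078904475
[[ 599.678     -76.142296]
 [ 618.3209   -223.93015 ]
 [ 658.54895  -218.8555  ]
 [ 639.906     -71.06766 ]]
mount 207 216 395 [565.1 188.3  85.4] [566.  190.7  96. ] 100.82484740270534
mount 173 229 286 [541.8 271.7  65.7] [541.6 272.2  66.1] 71.00416766657959
mount 245 207 272 [589.4 109.1  65.6] [589.3 109.8  65.9] 69.75658011442457
drv [ 570. -150.   26.]
tip [ 429. -128.   15.]
cap [435.  28.   9.]
jar [433. 237.  63.]
post [700. 126.  42.]
```

View pics/c1.png

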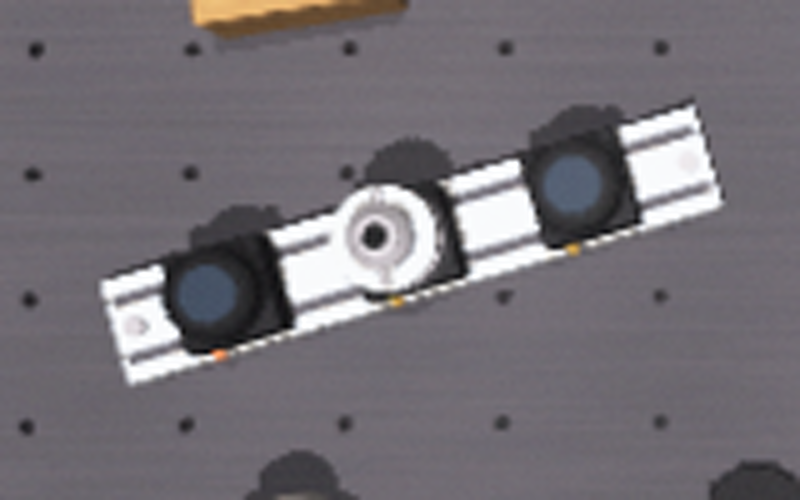

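The crop shows the bare spigot at (375,237) with a bright sprung ring around it; the pin can't be made out. Its axis is at about (565.5, 191). The cabinet yaw is 8.1° and the handle is near (616, -160). Next I move above the handle.

drive_tool(
  deltas=[
    [-2.65,-2.46,0,0],
    [-2.65,-2.46,0,0],
    [-2.65,-2.46,0,0],
    [-2.65,-2.46,0,0],
    [-2.65,-2.46,0,0],
    [-2.65,-2.46,0,0],
    [-2.65,-2.46,0,0],
    [-2.65,-2.46,0,0],
    [-2.65,-2.46,0,0],
    [-2.65,-2.46,0,0],
    [-2.65,-2.46,0,0],
    [-2.65,-2.46,0,0],
  ],
)

```text
clock: 1.1
eef_pos: [403.5, 215.8, 248.3]
tcp_rot: [-3.142, -0.0, 2.833]
contact_force: [0.3, 0.3, 0.2]
opening: 1.004
```

drive_tool(
  deltas=[
    [-2.65,-2.46,0,0],
    [-2.65,-2.46,0,0],
    [-2.65,-2.46,0,0],
    [-2.65,-2.46,0,0],
    [-2.65,-2.46,0,0],
    [-2.65,-2.46,0,0],
    [-2.65,-2.46,0,0],
    [-2.65,-2.46,0,0],
    [-2.65,-2.46,0,0],
    [-2.65,-2.46,0,0],
    [-2.65,-2.46,0,0],
    [-2.65,-2.46,0,0],
  ],
)

```text
clock: 2.1
eef_pos: [616.8, -162.1, 247.9]
tcp_rot: [3.142, -0.001, 2.833]
contact_force: [0.1, -0.2, -0.3]
opening: 1.002
```

drive_tool(
  deltas=[
    [0,0,0,0.12],
    [0,0,0,0.12],
    [0,0,0,0.12],
    [0,0,0,0.12],
    [0,0,0,0.12],
    [0,0,0,0.12],
    [0,0,0,0.12],
    [0,0,0,0.12],
    [0,0,0,0.12],
    [0,0,0,0.04],
    [0,0,0,0],
  ],
  jaw=0.6,
)

```text
clock: 3.02
eef_pos: [616.2, -160.3, 247.9]
tcp_rot: [-3.141, -0.0, 1.711]
contact_force: [0.2, 0.7, 0.1]
opening: 0.399
```

```bash
python3 - <<'E'
from h import *
st()
P,im,d=grab('wrist','w1.png'); print(P); np.savez('w1.npz',im=im,d=d)
E
```

```text
{'clock': 3.017, 'qpos': [-0.257, 0.372, 1.607, 0.0, 1.164, -0.397], 'eef_pos': [616.195, -160.275, 247.853], 'tcp_rot': [-3.141, -0.0, 1.711], 'contact_force': [0.242, 0.743, 0.138], 'opening': 0.399}
{'fx': 309.70691628693146, 'fy': 309.70691628693146, 'cx': 320.38399392920206, 'cy': 199.08683015419382, 'R': array([[ 0.99035934,  0.1385183 , -0.00102824],
       [ 0.13268073, -0.94643755,  0.29436676],
       [ 0.03980202, -0.29166529, -0.95569198]]), 't': array([-588.61396754, -270.35608129,  308.46217446])}
```

View pics/w1.png

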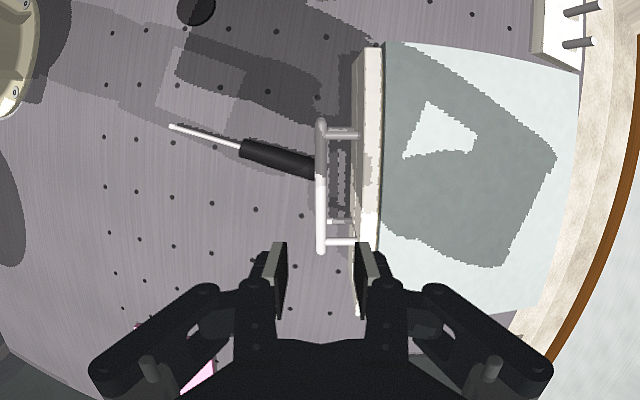

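The wrist view shows the upper handle bar at column 321, rows 120–253. The drawer front is at columns 352–382, and the screwdriver handle ends under the bar at (315,168).

```bash
cat >> h.py <<'E'
def wworld(P,d):
    v,u=np.mgrid[0:d.shape[0],0:d.shape[1]].astype(float)
    x=(u-P['cx'])/P['fx'];y=(v-P['cy'])/P['fy'];th=np.hypot(x,y)+1e-9
    k=np.tan(np.minimum(th,1.5))/th
    c=np.stack([x*k*d,y*k*d,d],-1)
    return (c-np.array(P['t']))@np.array(P['R'])
def totool(p):
    s=r.sense(); y=s['tcp_rot'][2]; D=np.array(p)-s['eef_pos']
    return np.round([(D[0]*np.cos(y)+D[1]*np.sin(y))/10,(D[0]*np.sin(y)-D[1]*np.cos(y))/10,-D[2]/10],2)
E
python3 - <<'E'
from h import *
z=np.load('w1.npz'); P=cams.camera_params('wrist'); W=wworld(P,z['d'])
p=W[118:256,312:330].reshape(-1,3); p=p[(p[:,2]>90)&(p[:,2]<112)]
rc=cv2.minAreaRect(p[:,:2].astype(np.float32)); print(rc,len(p),np.percentile(p[:,2],[5,50,95])); print(cv2.boxPoints(rc))
print(W[200,[353,360,372,380,400]].round(1))
c=np.median(p,0); print(c)
E
```

```text
((618.05322265625, -159.41183471679688), (13.460866928100586, 128.1772918701172), 8.585938453674316) 1620 [100.79062246 103.44803142 104.9605781 ]
[[ 601.8302    -97.046234]
 [ 620.9662   -223.78705 ]
 [ 634.27625  -221.77744 ]
 [ 615.14026   -95.03662 ]]
[[ 655.7 -178.9   50.8]
 [ 652.6 -160.2  111.9]
 [ 660.9 -155.6  122.7]
 [ 666.5 -153.   128.2]
 [ 681.8 -148.8  134.9]]
[ 616.31790715 -154.69096847  103.44803142]
```

drive_tool(
  deltas=[
    [0,0.1,0,0],
    [0,0,3.0,0],
    [0,0,3.0,0],
    [0,0,3.0,0],
    [0,0,3.0,0],
    [0,0,2.2,0],
    [0,0,1.0,0],
    [0,0,0,0],
  ],
  jaw=0.7,
)

```text
clock: 3.73
eef_pos: [615.9, -159.7, 95.9]
tcp_rot: [-3.138, -0.002, 1.714]
contact_force: [-6.1, 1.5, 3.7]
opening: 0.299
```

drive_tool(
  deltas=[
    [0,0,0,0],
    [0,0,0,0],
    [0,0,0,0],
    [0,0,0,0],
  ],
  jaw=1,
  force=50,
)

```text
clock: 4.07
eef_pos: [616.3, -160.3, 96.7]
tcp_rot: [-3.139, -0.0, 1.714]
contact_force: [-6.2, -0.1, 3.4]
opening: 0.11
```

drive_tool(
  deltas=[
    [0,-0.5,0,0],
    [0,-1.4,0,0],
    [0,-1.6,0,0],
    [0,-1.6,0,0],
    [0,-1.6,0,0],
    [0,-1.6,0,0],
    [0,-1.6,0,0],
    [0,-1.6,0,0],
    [0,-1.5,0,0],
    [0,-1.2,0,0],
    [0,-0.5,0,0],
    [0,0,0,0],
  ],
)

```text
clock: 5.07
eef_pos: [471.1, -181.2, 96.7]
tcp_rot: [-3.141, 0.0, 1.713]
contact_force: [-0.5, 1.1, 1.0]
opening: 0.107
```

drive_tool(
  deltas=[
    [0,-0.2,0,0],
    [0,-0.2,0,0],
    [0,-0.1,0,0],
    [0,-0.1,0,0],
    [0,0,0,0],
  ],
)

```text
clock: 5.48
eef_pos: [468.0, -181.7, 96.7]
tcp_rot: [3.138, 0.001, 1.712]
contact_force: [6.3, 6.4, 0.8]
opening: 0.111
```

drive_tool(
  deltas=[
    [0,0.2,0,0],
    [0,0.0,0,0],
    [0,0,0,0],
  ],
  jaw=0.75,
)

```text
clock: 5.73
eef_pos: [468.0, -181.6, 96.1]
tcp_rot: [-3.141, 0.0, 1.713]
contact_force: [0.1, -0.0, -0.8]
opening: 0.249
```

drive_tool(
  deltas=[
    [0,0,-1.5,0],
    [0,0,-3.5,0],
    [0,0,-3.5,0],
    [0,0,-3.5,0],
    [0,0,-3.5,0],
    [0,0,0,0],
  ],
)

```text
clock: 6.23
eef_pos: [470.9, -182.9, 257.8]
tcp_rot: [3.133, 0.005, 1.713]
contact_force: [1.7, -0.4, 0.1]
opening: 0.252
```

```bash
python3 - <<'E'
from h import *
st()
P,im,d=grab('wrist','w2.png'); W=wworld(P,d); np.savez('w2.npz',im=im,d=d,W=W)
E
```

```text
{'clock': 6.233, 'qpos': [-0.373, 0.151, 1.881, -0.0, 1.1, -0.515], 'eef_pos': [470.874, -182.923, 257.776], 'tcp_rot': [3.133, 0.005, 1.713], 'contact_force': [1.681, -0.448, 0.111], 'opening': 0.252}
```

View pics/w2.png

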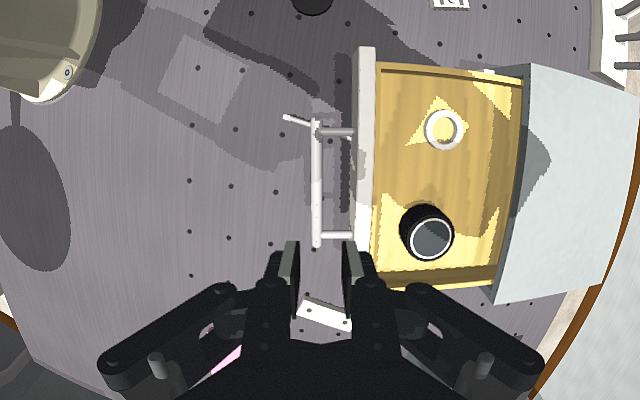

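The drawer is out. The black collar's top is at (431,238) and the smooth ring is at (445,130). Next I measure the collar's top.

```bash
python3 - <<'E'
from h import *
z=np.load('w2.npz'); W=z['W']; im=z['im'].astype(int)
q=W[195:270,390:465].reshape(-1,3); t=q[(q[:,2]>104)&(q[:,2]<120)]
print(len(t),np.percentile(t[:,2],[5,50,95])); (c,rad)=cv2.minEnclosingCircle(t[:,:2].astype(np.float32)); print('circle',c,rad,t.mean(0))
q=W[105:155,420:470].reshape(-1,3); t=q[(q[:,2]>84)&(q[:,2]<96)]; print('ring',cv2.minEnclosingCircle(t[:,:2].astype(np.float32)),np.median(t[:,2]))
# drawer front: points z 105..125
q=W[60:280,350:385].reshape(-1,3); t=q[(q[:,2]>108)&(q[:,2]<125)]; print('front',cv2.minAreaRect(t[:,:2].astype(np.float32)))
q=W[270:290,370:500].reshape(-1,3); t=q[(q[:,2]>105)&(q[:,2]<118)]; print('wall',len(t),cv2.minAreaRect(t[:,:2].astype(np.float32)) if len(t) else '')
for cc in [(c[0],c[1],99)]: print(totool(cc))
E
```

```text
1981 [107.21840031 111.34885553 112.50962699]
circle (590.5015869140625, -216.40721130371094) 27.946849822998047 [ 588.57369298 -214.78479512  111.02620105]
ring ((588.052490234375, -108.81652069091797), 21.100341796875) 88.87154542337781
front ((510.5833740234375, -153.2747802734375), (25.307811737060547, 187.51614379882812), 6.886902332305908)
wall 622 ((625.9129638671875, -269.1846618652344), (136.6754608154297, 18.94942855834961), 0.7171552777290344)
[-5.06 11.47 15.58]
```

drive_tool(
  deltas=[
    [-1.0,2.3,0,0],
    [-1.1,2.6,0,0],
    [-1.1,2.6,0,0],
    [-1.1,2.4,0,0],
    [-0.8,1.6,0,0],
    [0,0,1.5,0],
    [0,0,1.5,0],
    [0,0,1.5,0],
    [0,0,0,0],
    [0,0,0,0],
  ],
  jaw=0.12,
)

```text
clock: 7.12
eef_pos: [587.9, -215.5, 204.5]
tcp_rot: [-3.138, -0.002, 1.713]
contact_force: [-0.8, 1.0, 1.0]
opening: 0.88
```

```bash
python3 - <<'E'
from h import *
st(); P,im,d=grab('wrist'); W=wworld(P,d)
q=W[120:330,200:440].reshape(-1,3); t=q[(q[:,2]>106)&(q[:,2]<116)]; t=t[np.hypot(t[:,0]-590,t[:,1]+216)<36]
c,rad=cv2.minEnclosingCircle(t[:,:2].astype(np.float32)); print(len(t),c,rad,t.mean(0)); print(totool((*c,95)))
cv2.imwrite('pics/w3.png',im[:,:,::-1])
E
```

```text
{'clock': 7.117, 'qpos': [-0.354, 0.399, 1.669, -0.0, 1.077, -0.496], 'eef_pos': [587.89, -215.493, 204.458], 'tcp_rot': [-3.138, -0.002, 1.713], 'contact_force': [-0.763, 0.951, 0.987], 'opening': 0.88}
3813 (590.9039306640625, -216.44956970214844) 27.84151840209961 [ 590.77885025 -215.00559846  111.36674911]
[-0.1   0.22 11.07]
```

View pics/w3.png

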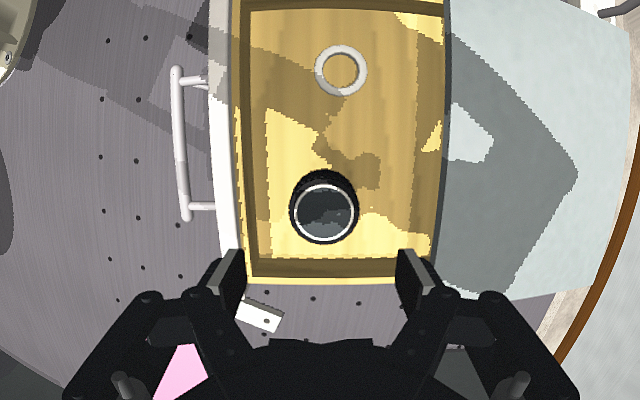

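The collar's top is at (323,212), centred between the open jaws, and the ring at (341,70) is well clear. I descend and grip.

drive_tool(
  deltas=[
    [-0.1,0.25,0,0],
    [0,0,2.0,0],
    [0,0,2.5,0],
    [0,0,2.5,0],
    [0,0,2.0,0],
    [0,0,1.3,0],
    [0,0,0.7,0],
    [0,0,0,0],
  ],
  jaw=0.22,
)

```text
clock: 7.83
eef_pos: [591.4, -216.3, 95.5]
tcp_rot: [-3.14, -0.001, 1.713]
contact_force: [-0.5, 0.3, 0.4]
opening: 0.78
```

drive_tool(
  deltas=[
    [0,0,0,0],
    [0,0,0,0],
    [0,0,0,0],
    [0,0,0,0],
    [0,0,0,0],
  ],
  jaw=1,
  force=60,
)

```text
clock: 8.25
eef_pos: [592.6, -216.7, 97.7]
tcp_rot: [3.139, 0.001, 1.713]
contact_force: [-0.5, -0.1, 5.8]
opening: 0.619
```

drive_tool(
  deltas=[
    [0,0,-0.5,0],
    [0,0,-1.0,0],
    [0,0,-2.0,0],
    [0,0,-3.0,0],
    [0,0,-3.0,0],
    [0,0,-3.0,0],
    [0,0,0,0],
  ],
)

```text
clock: 8.83
eef_pos: [594.5, -217.4, 228.6]
tcp_rot: [3.133, 0.005, 1.713]
contact_force: [1.2, -0.1, 1.2]
opening: 0.618
```

drive_tool(
  deltas=[
    [2.0,0.2,0,0],
    [3.5,0.3,0,0],
    [3.5,0.3,0,0],
    [3.5,0.3,0,0],
    [3.5,0.3,0,0],
    [3.5,0.3,0,0],
    [3.5,0.3,0,0],
    [3.5,0.3,0,0],
    [3.5,0.3,0,0],
    [3.0,0.3,0,0],
    [2.0,0.2,0,0],
    [0,0,0,0],
  ],
)

```text
clock: 9.83
eef_pos: [572.3, 138.1, 221.6]
tcp_rot: [3.141, -0.001, 1.716]
contact_force: [-0.6, 0.5, -2.3]
opening: 0.613
```

```bash
python3 - <<'E'
from h import *
st(); P,im,d=grab('wrist','w4.png'); W=wworld(P,d); np.savez('w4.npz',im=im,d=d,W=W,R=P['R'],t=P['t'])
grab('side','s4.png')
E
```

```text
{'clock': 9.833, 'qpos': [0.234, 0.324, 1.74, 0.001, 1.078, 0.088], 'eef_pos': [572.326, 138.131, 221.635], 'tcp_rot': [3.141, -0.001, 1.716], 'contact_force': [-0.561, 0.49, -2.276], 'opening': 0.613}
```

View pics/w4.png

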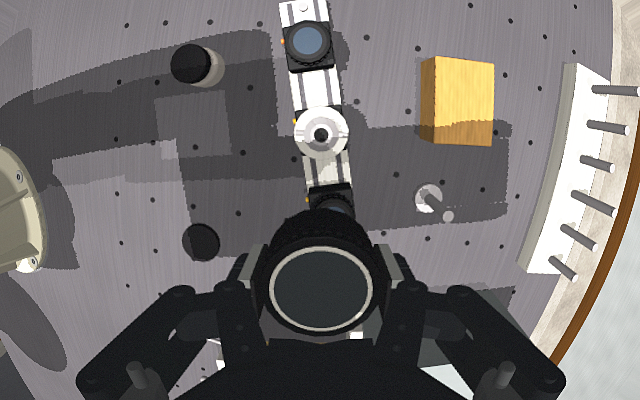

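The collar is held level between the jaws, its disc at (321,290). The bare spigot is at (321,134), with lenses at (307,42) and (330,205). Now the offsets.

```bash
python3 - <<'E'
from h import *
z=np.load('w4.npz'); W=z['W']; im=z['im']; s=r.sense()
hsv=cv2.cvtColor(im,cv2.COLOR_RGB2HSV).astype(int)
# collar top: bright rim of glass
q=W[210:340,250:395].reshape(-1,3); g=im[210:340,250:395].reshape(-1,3).astype(int)
h=np.percentile(q[(q[:,2]>200)][:,2],[5,50,90]); print('held z',h)
t=q[(g.sum(1)>330)&(q[:,2]>190)]; (c,rr)=cv2.minEnclosingCircle(t[:,:2].astype(np.float32)); print('rim',len(t),c,rr,np.median(t[:,2]))
t=q[(q[:,2]>h[2]-6)]; print('top',cv2.minEnclosingCircle(t[:,:2].astype(np.float32)))
q=W[100:170,285:360].reshape(-1,3); 
for a,b in ((60,72),(72,80),(80,90),(90,100)):
    t=q[(q[:,2]>a)&(q[:,2]<b)]; 
    if len(t)>5: print(a,b,len(t),cv2.minEnclosingCircle(t[:,:2].astype(np.float32)),t.mean(0).round(1))
for (u,v) in ((307,42),(331,205)): 
    q=W[v-25:v+20,u-25:u+25].reshape(-1,3); t=q[(q[:,2]>61)&(q[:,2]<71)]; print('lens',len(t),cv2.minEnclosingCircle(t[:,:2].astype(np.float32)))
print(totool((565.5,191,150)))
E
```

```text
held z [214.39279585 235.36098875 242.35524006]
rim 1201 (569.1986694335938, 164.75547790527344) 49.55312728881836 235.41305703590828
top ((569.7788696289062, 164.02056884765625), 50.3649787902832)
60 72 15 ((561.4793701171875, 209.99642944335938), 14.266737937927246) [562.8 213.1  68.9]
72 80 40 ((565.0971069335938, 191.60379028320312), 23.384428024291992) [564.7 194.2  79.8]
80 90 1238 ((565.6405029296875, 191.81690979003906), 23.621065139770508) [565.6 192.7  81.8]
90 100 980 ((565.5585327148438, 191.77830505371094), 15.15804672241211) [565.6 192.3  95.3]
lens 1571 ((541.8316650390625, 273.3748779296875), 21.196977615356445)
lens 411 ((590.4971313476562, 116.13109588623047), 19.87563133239746)
[5.64 0.12 7.14]
```

```bash
python3 - <<'E'
from h import *
z=np.load('w4.npz'); W=z['W']; im=z['im'].astype(int)
m=np.zeros((400,640),bool); m[240:340,262:380]=1
for lo in (300,360,420):
    k=m&(im.sum(2)>lo)&(abs(W[...,2]-235.4)<3)&(np.hypot(W[...,0]-572,W[...,1]-138)<26)
    t=W[k][:,:2]; (x,y),(a,b),_=cv2.fitEllipse(t.astype(np.float32)); print(lo,len(t),x.__round__(1),y.__round__(1),a/2,b/2,cv2.minEnclosingCircle(t.astype(np.float32)))
E
```

```text
300 1222 573.2 138.0 21.5040340423584 21.57789421081543 ((573.2772827148438, 138.15330505371094), 22.964691162109375)
360 1112 573.2 138.0 21.510509490966797 21.544702529907227 ((573.3220825195312, 138.04835510253906), 22.85751724243164)
420 997 573.2 138.0 21.476301193237305 21.583877563476562 ((573.2581787109375, 138.12986755371094), 22.775371551513672)
```

drive_tool(
  deltas=[
    [1.4,0,0,0],
    [2.0,0,0,0],
    [1.5,0,0,0],
    [0.49,0.02,0,0],
    [0,0,2.0,0],
    [0,0,2.5,0],
    [0,0,2.5,0],
    [0,0,1.7,0],
    [0,0,0.6,0],
    [0,0,0,0],
    [0,0,0,0],
  ],
)

```text
clock: 10.85
eef_pos: [565.8, 187.7, 128.8]
tcp_rot: [3.141, 0.0, 1.713]
contact_force: [0.6, 0.1, -1.1]
opening: 0.616
```

```bash
python3 - <<'E'
from h import *
st(); print(totool((564.7,191.5,107.5)))
E
```

```text
{'clock': 10.85, 'qpos': [0.318, 0.445, 1.795, -0.0, 0.902, 0.176], 'eef_pos': [565.791, 187.732, 128.809], 'tcp_rot': [3.141, 0.0, 1.713], 'contact_force': [0.603, 0.082, -1.133], 'opening': 0.616}
[ 0.39 -0.05  2.13]
```

drive_tool(
  deltas=[
    [0.39,-0.05,0,0],
    [0,0,0,0],
    [0,0,0.5,0],
    [0,0,0.5,0],
    [0,0,0.4,0],
    [0,0,0.3,0],
    [0,0,0.2,0],
    [0,0,0.2,0],
    [0,0,0,0],
    [0,0,0,0],
  ],
)

```text
clock: 11.68
eef_pos: [564.3, 191.6, 107.4]
tcp_rot: [-3.141, 0.0, 1.713]
contact_force: [-1.1, -0.6, 2.2]
opening: 0.615
```

The rim rests on the pin (lateral force is small). I press lightly and turn to search.

drive_tool(
  deltas=[
    [0,0,0.2,0],
    [0,0,0,0.05],
    [0,0,0,0.05],
    [0,0,0,0.05],
    [0,0,0,0.05],
    [0,0,0,0.05],
    [0,0,0,0.05],
    [0,0,0,0],
  ],
)

```text
clock: 12.35
eef_pos: [564.4, 191.6, 105.1]
tcp_rot: [3.141, -0.0, 1.411]
contact_force: [-1.5, -0.2, -2.4]
opening: 0.617
```

The push-back vanished and z dropped 2.3 mm, so the keyway looks to be over the pin. I push down gently.

drive_tool(
  deltas=[
    [0,0,0.2,0],
    [0,0,0.2,0],
    [0,0,0.2,0],
    [0,0,0,0],
    [0,0,0,0],
  ],
)

```text
clock: 12.77
eef_pos: [564.5, 191.7, 99.5]
tcp_rot: [3.141, -0.0, 1.413]
contact_force: [-0.8, -0.1, 5.2]
opening: 0.617
```

drive_tool(
  deltas=[
    [0,0,0.2,0],
    [0,0,0.2,0],
    [0,0,0.2,0],
    [0,0,0.1,0],
    [0,0,0,0],
    [0,0,0,0],
  ],
)

```text
clock: 13.27
eef_pos: [564.6, 191.8, 95.5]
tcp_rot: [3.141, -0.0, 1.413]
contact_force: [-10.6, -3.9, 35.6]
opening: 0.615
```

drive_tool(
  deltas=[
    [0,0,0.2,0],
    [0,0,0,0],
    [0,0,0,0],
  ],
)

```text
clock: 13.52
eef_pos: [564.6, 191.8, 95.3]
tcp_rot: [3.14, -0.001, 1.413]
contact_force: [-18.3, -6.1, 54.9]
opening: 0.617
```

drive_tool(
  deltas=[
    [0,0,0.2,0],
    [0,0,0,0],
    [0,0,0,0],
  ],
)

```text
clock: 13.77
eef_pos: [564.8, 192.0, 94.4]
tcp_rot: [3.14, -0.001, 1.413]
contact_force: [-20.8, -5.0, 65.7]
opening: 0.618
```

It hits a hard stop at rim ≈75 mm, which is home, and I pushed too hard. I ease back to a moderate hold and check the height.

drive_tool(
  deltas=[
    [0,0,-0.2,0],
    [0,0,-0.2,0],
    [0,0,0,0],
    [0,0,0,0],
  ],
)

```text
clock: 14.1
eef_pos: [564.8, 192.0, 94.6]
tcp_rot: [3.14, -0.001, 1.413]
contact_force: [-7.5, -1.0, 25.1]
opening: 0.613
```

```bash
python3 - <<'E'
from h import *
st(); P,im,d=grab('wrist','w5.png'); W=wworld(P,d); im=im.astype(int); s=r.sense(); e=s['eef_pos']
m=np.zeros((400,640),bool); m[235:345,255:390]=1
k=m&(im.sum(2)>360)&(abs(W[...,2]-e[2]-14)<8)&(np.hypot(W[...,0]-e[0],W[...,1]-e[1])<26)
t=W[k]; print(len(t),np.percentile(t[:,2],[10,50,90]),cv2.fitEllipse(t[:,:2].astype(np.float32)), 'top-tcp',np.median(t[:,2])-e[2])
P,im2,d2=grab('top'); W2=world(P,d2); q=W2[190:240,180:235]; print('top cam collar', np.median(W2[205:225,199:212,2]))
P,im3,d3=grab('side','s5.png')
a=cv2.resize(im3[120:220,210:370],(640,400),interpolation=cv2.INTER_CUBIC); cv2.imwrite('pics/s5c.png',a[:,:,::-1])
E
```

```text
{'clock': 14.1, 'qpos': [0.325, 0.492, 1.813, 0.0, 0.835, 0.483], 'eef_pos': [564.79, 192.023, 94.638], 'tcp_rot': [3.14, -0.001, 1.413], 'contact_force': [-7.511, -1.038, 25.112], 'opening': 0.613}
1323 [108.77295146 109.42273437 110.09584167] ((565.0577392578125, 191.7711181640625), (42.96047592163086, 43.126182556152344), 9.456197738647461) top-tcp 14.775962239117405
top cam collar 414.3245040974151
```

View pics/w5.png

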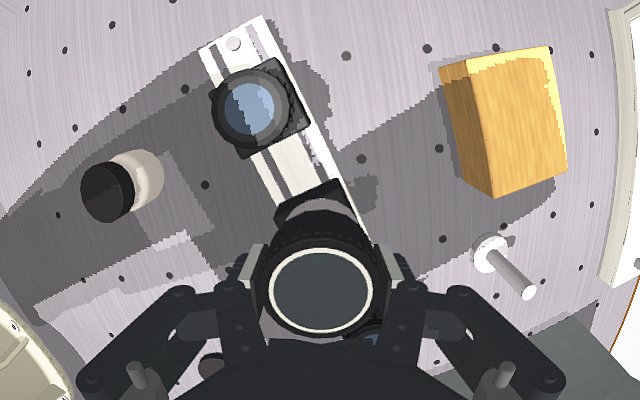

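View pics/s5.png

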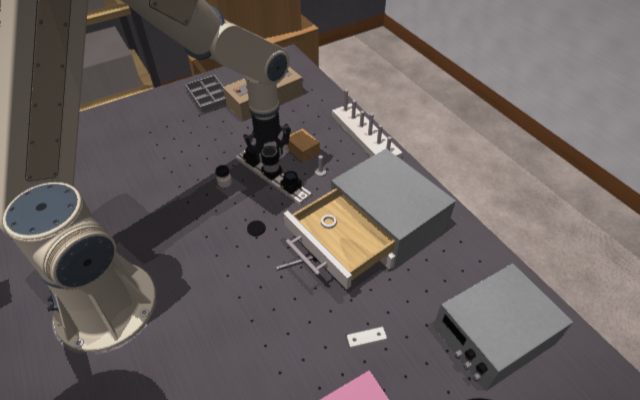

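The collar's top is at 109.4 mm, against 109 when home, and it is centred at (565.1, 191.8). In the side view the drawer is out, and the ring, driver, jar and post are unmoved. One last check on how far the drawer is out.

```bash
python3 - <<'E'
from h import *
ax=np.array([np.cos(.1416),np.sin(.1416)])
for f,sl,(lo,hi) in (('w1',(slice(125,250),slice(312,330)),(98,112)),('w2',(slice(135,240),slice(308,327)),(98,112))):
    z=np.load(f+'.npz'); W=z['W'] if 'W' in z else None
    if f=='w1': continue
    p=W[sl].reshape(-1,3); p=p[(p[:,2]>lo)&(p[:,2]<hi)]; a=p[:,:2]@ax; print(f,len(p),np.percentile(a,[2,50,98]).round(1))
P,im,d=grab('top'); W=world(P,d); z=np.load('top0.npz')
def bar(W):
    q=W[150:300,300:420].reshape(-1,3); q=q[(q[:,2]>96)&(q[:,2]<108)]; a=q[:,:2]@ax; return np.percentile(a,[1,3,5,10]).round(1),len(a)
print('top before',bar(z['W']),'now',bar(W))
dd=cv2.absdiff(im,z['im']).max(2); 
for n,(u,v) in dict(drvtip=(348,275),cap=(282,273),post=(239,160),bar=(462,238),lens=(245,207)).items(): print(n,int(np.median(dd[v-6:v+7,u-6:u+7])))
st()
E
```

```text
w2 1195 [433.2 438.4 445.1]
top before (array([582.4, 582.7, 583. , 583.8]), 460) now (array([433.4, 433.9, 434.4, 435.4]), 522)
drvtip 9
cap 6
post 14
bar 6
lens 45
{'clock': 14.3, 'qpos': [0.325, 0.492, 1.813, 0.0, 0.836, 0.483], 'eef_pos': [564.747, 192.033, 94.623], 'tcp_rot': [3.141, -0.001, 1.413], 'contact_force': [-6.905, -1.373, 24.554], 'opening': 0.615}
```

```bash
python3 -c "
from h import *
print(job.sign_off()); st()"
```

```text
the job is handed in; nothing more can be done
None
the job is handed in; nothing more can be done
```

I pulled the upper drawer out to its stop and left it out, then took the filter cell from it and set it, open side down, on the bare mount. A turn of at most 0.3 rad dropped its keyways over the pin. I then pushed it home against the spring ring and handed in at about 14.3 s, still gripping it.

**Last checks:**
- **Cell:** its top was at 109.4 mm (109 expected when home), centred within about 0.5 mm of the mount axis. The gripper was still pushing down with about 25 N.
- **Drawer:** by the gripper's travel it came out 149.8 mm, ending with a rising force at the stop. The top camera put it at about 149 mm, which agrees within calibration.
- **Other things:** the side view showed the ring, driver, jar and post unmoved. A before-and-after comparison of the top view found no clear change at the driver, cap, post or clamp bar. The spot by the right-hand lens did differ, probably because the arm or its shadow is there; the side view shows the lens in place.

**Failed or disagreed:**
- I overpushed at the end: about 66 N at the wrist for a moment. The cell slipped about 1 mm in the jaws, and I eased back to about 25 N.
- A direct top-camera reading of the cell's height failed because the arm was in the way, so the height comes from the wrist camera alone.

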